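# Brake lever check on a specimen trolley handle

## Robot

A 7-joint arm with a two-finger parallel gripper is mounted at the origin on the work surface. World frame = base frame: x ahead of the robot, y to its left, z up, the work surface at z = 0. Lengths are in mm, angles in degrees, forces in N, time in s.
With the tool pointing down it reaches from about 425 to 875 mm from the base axis. Payload 4.7 kg.
Tool frame: the origin (TCP) lies between the finger pads; the fingertips stand r.tip_extent ahead of it and the grasp point (between the pads) lies 2 mm behind it (r.tip_extent is the distance from the TCP to the fingertips, in mm); z points along the fingers, y is the line along which they close (so a half turn about z gives the same grasp; the last joint's range is limited). The gripper opens to 85 mm and grips with 20 to 120 N. Pads are 22 mm wide; open, the fingers measure 114 mm over their backs; the gripper's body (76 mm by 85 mm) begins 54 mm behind the grasp point. The pads swing forward as they close: fully open they stand 13 mm farther back than shut.
Start: joints at [64.406, 18.392, -4.016, 83.108, 1.295, 78.541, -3.26], TCP at [289.016, -582.231, 248.349] pointing down, gripper open.
Joint ranges: [-163.93, 163.93], [-17.29, 119.83], [-79.2, 71.16], [3.27, 140.29], [-89.18, 269.18], [5.43, 117.66], [-154.24, 154.24]. Speed limits (degrees/s): [147.25, 147.25, 180, 180, 180, 180, 180].

## Interface

Orientations are given as a 3x3 rotation matrix whose columns are the frame's x, y, z axes.
In Python, from rig import r gives the robot as it stands. The module is installed in compiled form; this text tells all that it offers.
- The arm moves only by the tool drive_tool, never from a script. Its arguments are lists of equal length, an entry for each row: "jaw": the opening, from -1 (shut) to 1 (fully open); "dp": the shift along the tool's x, y, z in mm, a list of three; "turn": the turn about the tool's z in rad. A call has 1 to 10 rows; each row shifts and turns the commanded pose from where the row before left it, along the tool's axes as they then stand; what a row does not reach is not made up. A row lasts 1/12 s, in which the tool goes at most 41.7 mm and 7.16 degrees, less where a joint would pass 70% of its speed; a pose out of reach is approached as far as the arm can. A call is refused whole if a number of a shift passes 41.7 or a number of a turn 0.125, either way. A call with a gripper value outside its range is refused whole. The fingers move at their own pace and stop on an object; "newtons" is the grip in N (left out, the last holds). Time passes only in rows, so rows that do not move let the fingers close. It gives the time, the measured TCP pose, the force, the opening and the grip force at its end, in the units of the state.
- r.sense(): the state, without advancing time (a new reading comes with each control period).
- r.camera(name): name is "scene" or "top" or "wrist"; returns a dict with "image" (400x640x3 uint8, red, green, blue), "intrinsics" (3x3 intrinsics, pixels), "R" (3x3) and "t" (3): a world point X has camera coordinates R X + t. Camera axes: x right, y down, z forward; pixel columns grow to the right and rows downward; lengths in mm; the calibration is good to about 2 mm. A picture is of the moment at which its call begins. There is no depth.
- r.finish_job(): hands the job in; it is judged then, once.
The state is a dict: "time": time; "joints": joint angles; "qvel": joint speeds; "tau": joint torques, N m; "tool_pos": TCP position; "eef_rot": TCP orientation; "ft_force": force on the tool from outside, world axes, zero at the start; "ft_torque": the same for the moment, N m; "gripper_width": finger opening in mm; "gripper_force": force on a finger pad.
Only numpy, scipy, OpenCV 4.12 (cv2) and the standard library are available. Lean on these libraries where they do the work, as an engineer would, in place of code of your own. Each camera call takes 0.05 s, during which the arm holds its last target. There are 200 camera calls.

## Task

Check the brake of the specimen trolley's push handle: with the outside of the fingers, press the red brake lever on its outer face in towards the bar until it comes to its stop, firmly but without forcing it, hold it there for a good second to see that it stops short of the bar, then let it spring right back out. After that press the green button on the check box fully down and let it go, to log the pass. Grip nothing, keep off the bar and the rear face of the lever, do not press the yellow button, and leave everything else where it stands.

Things in the scene. Friction and masses are not known exactly. Their poses are not given: they have to be found in the camera images.
- stand: Fixed stand holding a trolley push handle. Grey base plate 130 (x) x 280 (y) x 12 mm; origin at its underside's centre, on the bench; +x points from the lever's side to the bar's side, +y along the bar from the lever's pivot end to its free end. Posts at x = 30, y = -115 and 125 mm carry the bar. Lever pivot at x = -10, y = -85 mm. Nothing on it is taller than 158 mm.
- bar (a point): The handle's fixed level bar: steel 25 mm thick, 328 mm long, with a black rubber grip 31 mm thick over y = -50 to +100 mm; this point lies on its axis at stand x = +30, y = 0, 140 mm above the bench; same axes as the stand. Not to be touched.
- brake_lever (a joint): Red hand lever, level blade 18 mm high, 10 mm thick (rear face dark steel), 22 mm ball at its free end 158 mm from the vertical pivot. Rad: 0 = sprung fully out, 0.26 = in against its stop, a clear 12 mm short of the bar. Spring-returned: at the press point about 2 N starts it, 6 N brings it to the stop, which is rigid: there the force climbs sharply. Over 45 N is forcing it.
- lever_press (a point): Where to press: on the lever's outer face, 120 mm from the pivot, mid-height (140 mm above the bench); moves with the lever. +x: pressing direction, square to the face, towards the bar; +y along the lever to its free end. From out to stop it travels 31 mm on an arc; +x turns clockwise seen from above, from 0.24 rad left of the stand's +x to 0.02 right. Open space before it and 100 mm below.
- check_box: Fixed cream check box, 110 (x) x 170 (y) x 45 mm high; origin at the centre of its underside. Both buttons stand on its flat top, 80 mm apart; which is on which side varies.
- pass_button (a joint): Green round push button, 30 mm across, pressed straight down; value in m: 0 = up, 0.006 = fully down, which takes about 5 N.
- pass_button_top (a point): Centre of the green button's top face; it moves down with the button; z up.
- fail_button (a joint): Yellow round push button of the same kind, which logs a failure: not to be pressed (value in m, 0.006 = down).
- fail_button_top (a point): Centre of the yellow button's top face.
- tube_rack: Bystander, loose: blue sample-tube rack, 70 x 200 x 97 mm high; origin at its underside. Leave it where it is.
- reagent_bottle: Bystander, loose: amber reagent bottle, 70 mm across, 170 mm tall; origin at its underside. Leave it where it is.
- specimen_jar: Bystander, loose: clear specimen jar with orange cap, 56 mm across, 65 mm tall; origin at its underside. Leave it where it is.
- label_roll: Bystander, loose: white paper label roll, 72 mm across, 40 mm tall, lying flat; origin at its underside. Leave it where it is.
- screwdriver: Bystander, loose: screwdriver lying flat, 170 mm long; origin at its underside. Leave it where it is.
- beaker: Bystander, loose: white plastic beaker, 70 mm across, 85 mm tall; origin at its underside. Leave it where it is.

How it is judged:
By the outcome, as a careful person would: the job done as asked, in the order asked, and still so for the second after the job is handed in, with the robot touching nothing.
It also fails if it takes over 51 s, if anything falls off the work surface, if the arm or the gripper's body presses on something with over 40 N, if the wrist force passes 120 N, or if a joint passes its speed limit or range.

## Working session

There is one attempt and no reset: what is moved stays moved. The work goes in short steps, Python scripts to look and compute and a tool call to move; the robot and the scene stay as the last step left them, time stands still between calls to the robot, and variables do not carry over. Pictures are saved under pics/ and viewed, at most 10 in all, crops included, and the job is handed in when it is done.

Besides the shell and the picture viewer there is one more tool, called after "Call:" as name([rows], argument=value, ...), one row to a line, values as JSON. drive_tool: Moves the arm, as the interface text tells. Its arguments: {"type":"object","properties":{"jaw":{"type":"array"},"dp":{"type":"array"},"turn":{"type":"array"},"newtons":{"type":"number"}},"required":["jaw","dp","turn"]}

```bash
mkdir -p pics; python3 - <<'E'
from rig import r
import cv2,numpy as np,pickle
s=r.sense();print(s['time'],s['tool_pos'],np.round(s['eef_rot'],3).tolist(),s['gripper_width'],r.tip_extent)
d={}
for n in("scene","top"):
    c=r.camera(n);d[n]=c;cv2.imwrite(f"pics/{n}1.png",c["image"][:,:,::-1]);print(n,np.round(-np.array(c['R']).T@c['t']))
pickle.dump(d,open('c1.pkl','wb'))
E
```

```text
0.0 [ 288.75019471 -581.76039919  247.21830297] [[0.896, 0.445, -0.001], [0.445, -0.896, 0.002], [-0.0, -0.002, -1.0]] 85.48347904030906 17.0
scene [1581. -113. 1000.]
top [ 434.   -5. 1146.]
```

View pics/scene1.png

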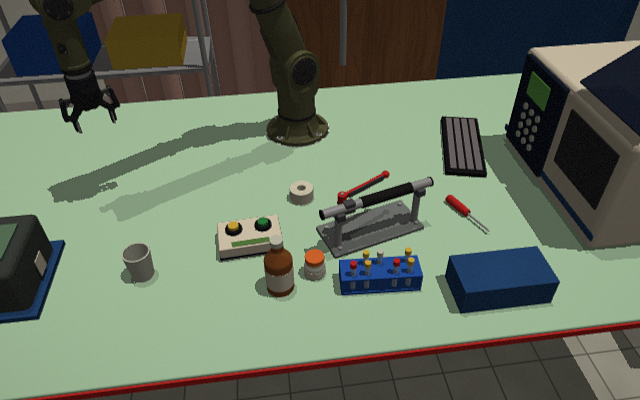

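View pics/top1.png

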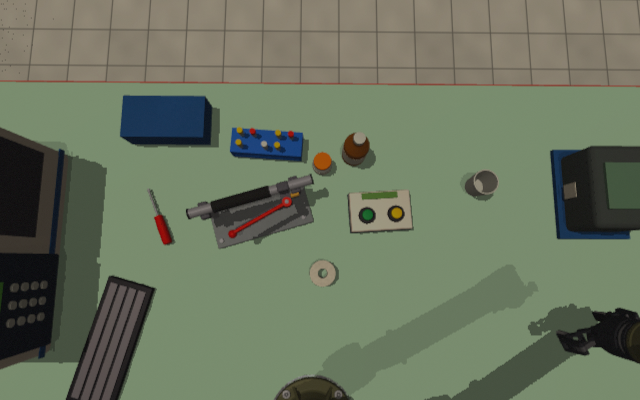

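The scene view shows the stand with its red lever at about (365,187), and the box with yellow at (233,228) and green at (263,224). In the top view the lever's pivot is at (233,234) and its ball at (287,202), the bar is on its far (+x) side, green is at (367,216) and yellow at (396,214).

```bash
cat > h.py <<'E'
import numpy as np,cv2
def ray(c,uv,z):
    K=np.array(c['intrinsics']);R=np.array(c['R']);C=-R.T@np.array(c['t'])
    d=R.T@np.linalg.inv(K)@np.array([uv[0],uv[1],1.]);return C+d*(z-C[2])/d[2]
def proj(c,X):
    p=np.array(c['intrinsics'])@(np.array(c['R'])@np.array(X)+c['t']);return p[:2]/p[2]
def mask(c,lo,hi,box):
    h=cv2.cvtColor(c['image'],cv2.COLOR_RGB2HSV);m=cv2.inRange(h,lo,hi);z=np.zeros_like(m);x0,y0,x1,y1=box;z[y0:y1,x0:x1]=m[y0:y1,x0:x1];return z
E
python3 - <<'E'
import pickle;from h import *
d=pickle.load(open('c1.pkl','rb'));t=d['top'];s=d['scene']
m=mask(t,(0,150,90),(8,255,255),(215,190,300,245))|mask(t,(172,150,90),(180,255,255),(215,190,300,245))
p=np.argwhere(m>0)[:,::-1].astype(float);mu=p.mean(0);u,S,v=np.linalg.svd(p-mu);a=(p-mu)@v[0]
v0=v[0]*np.sign(v[0][0]);a=(p-mu)@v0
W=np.array([ray(t,q,149)[:2] for q in p]);i,j=a.argmin(),a.argmax()
e0,e1=ray(t,mu+v0*a.min(),149),ray(t,mu+v0*a.max(),149);print('lever ends',e0,e1,np.linalg.norm(e1-e0),np.degrees(np.arctan2(*(e1-e0)[[1,0]])),len(p))
for n,lo,hi,bt,bs in(('green',(55,120,50),(90,255,255),(355,205,380,228),(250,212,275,233)),('yellow',(18,150,100),(32,255,255),(385,203,410,225),(222,215,243,238))):
    for nm,c,b in(('top',t,bt),('scene',s,bs)):
        q=np.argwhere(mask(c,lo,hi,b)>0)[:,::-1];print(n,nm,len(q),q.mean(0),ray(c,q.mean(0),57))
# bar grip: dark pixels
m=mask(t,(0,0,0),(180,255,45),(205,178,278,218));q=np.argwhere(m>0)[:,::-1].astype(float);print('grip',len(q),ray(t,q.mean(0),148))
for px in((190,213),(311,181)):print('bar end',ray(t,px,147))
for n,px in(('roll',(322,273)),):print(n,ray(t,px,40))
E
python3 - <<'E'
import cv2
a=cv2.imread('pics/top1.png')[165:285,180:420];cv2.imwrite('pics/crop1.png',cv2.resize(a,None,fx=3.3,fy=3.3,interpolation=2))
E
```

```text
lever ends [487.82254165 209.47430291 149.        ] [579.50451402  56.24777882 149.        ] 178.56077884890473 -59.106115261744456 307
green top 99 [367.15151515 214.23232323] [ 551.94163792 -148.929077     57.        ]
green scene 66 [262.37878788 221.1969697 ] [ 544.36016896 -145.78742152   57.        ]
yellow top 88 [396.5 212.5] [ 557.24305392 -229.71816241   57.        ]
yellow scene 61 [232.67213115 225.1147541 ] [ 548.29396459 -226.60710817   57.        ]
grip 729 [575.30930256 188.48761366 148.        ]
bar end [542.42909997 308.24401416 147.        ]
bar end [626.29841284   5.01546732 147.        ]
roll [391.75115181 -25.91696409  40.        ]
```

View pics/crop1.png

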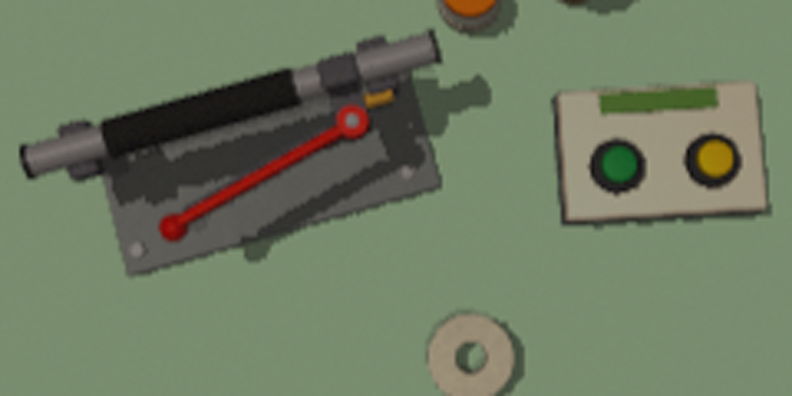

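Pivot is the ring end with the bolt (crop 352,122), and the free ball is at (173,228). So the lever spans about (575,64) to (494,201) and the press point is about (509,166,140), with the pressing direction at about 30° yaw. The tool's x axis is already at 26°, so the sides of the shut fingers can do the pressing.

Call:
drive_tool([
  [15,-12,0],
  [30,-25,0],
  [30,-25,0],
  [30,-25,0],
  [30,-25,0],
  [30,-25,0],
  [30,-25,0],
  [30,-25,0],
  [30,-25,0],
  [30,-25,0],
], jaw=[-1,-1,-1,-1,-1,-1,-1,-1,-1,-1], turn=[0,0,0,0,0,0,0,0,0,0])

```text
time: 0.93
tool_pos: [439.0, -241.3, 248.1]
eef_rot: [[0.896, 0.445, -0.0], [0.445, -0.896, -0.0], [-0.0, -0.0, -1.0]]
ft_force: [0.5, -0.5, -0.5]
gripper_width: -0.1
gripper_force: 0.0
```

Call:
drive_tool([
  [18,-33,0],
  [18,-33,0],
  [18,-33,0],
  [18,-33,0],
  [18,-33,0],
  [18,-33,0],
  [18,-33,0],
  [18,-33,0],
  [18,-33,0],
  [18,-33,0],
], jaw=[-1,-1,-1,-1,-1,-1,-1,-1,-1,-1], turn=[0,0,0,0,0,0,0,0,0,-0.06])

```text
time: 1.77
tool_pos: [452.8, 134.1, 248.2]
eef_rot: [[0.867, 0.498, 0.0], [0.498, -0.867, -0.001], [-0.0, 0.001, -1.0]]
ft_force: [0.1, 0.6, -0.1]
gripper_width: 0.3
gripper_force: 0.0
```

```bash
python3 - <<'E'
from rig import r
import cv2,pickle
d={}
for n in("wrist","top"):
    c=r.camera(n);d[n]=c
cv2.imwrite("pics/w2.png",d['wrist']["image"][:,:,::-1])
pickle.dump(d,open('c2.pkl','wb'));s=r.sense();print(s['tool_pos'],s['eef_rot'])
E
```

```text
[452.15231087 139.62393115 248.5689901 ] [[ 8.61318688e-01  5.08064921e-01  3.92291263e-04]
 [ 5.08061511e-01 -8.61315286e-01  3.07886077e-03]
 [ 1.90214761e-03 -2.45257223e-03 -9.99995183e-01]]
```

View pics/w2.png

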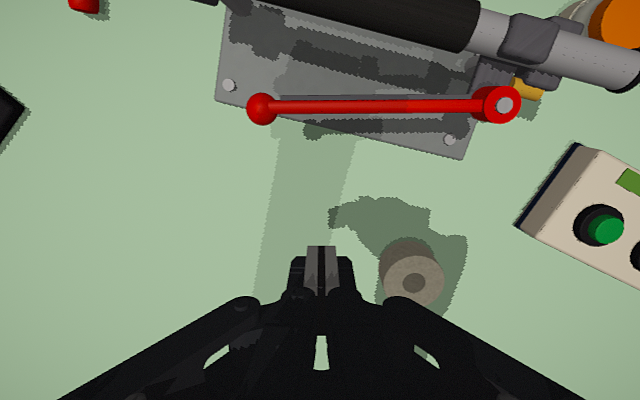

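The wrist view shows the ball at (262,109), the pivot at (503,104) and the lever level between them. The shut fingertips are at (321,247).

```bash
python3 - <<'E'
import pickle;from h import *
from rig import r
w=pickle.load(open('c2.pkl','rb'))['wrist']
print('cam',-np.array(w['R']).T@w['t'])
b=ray(w,(262,109),140);p=ray(w,(503,105),152);print('ball',b,'pivot',p,np.hypot(*(b-p)[:2]))
# lower (outer) edge of blade at top z=149 / bottom z=131
m=mask(w,(0,120,60),(8,255,255),(285,80,475,130))|mask(w,(172,120,60),(180,255,255),(285,80,475,130))
xs=np.arange(290,470);lo=np.array([np.where(m[:,x])[0].max() for x in xs]);up=np.array([np.where(m[:,x])[0].min() for x in xs])
fl=np.polyfit(xs,lo,1);fu=np.polyfit(xs,up,1)
for f,z in((fl,131),(fl,149),(fu,149)):
    A=ray(w,(290,np.polyval(f,290)),z);B=ray(w,(470,np.polyval(f,470)),z);print(z,A,B,'yaw',np.degrees(np.arctan2(*(A-B)[[1,0]]))-90)
s=r.sense();R=np.array(s['eef_rot']);T=s['tool_pos']
y=(b-p);y[2]=0;y/=np.linalg.norm(y);x=np.array([y[1],-y[0],0]);
pr=p+120*y-5*x;pr[2]=140;print('press',pr,'in tool frame',R.T@(pr-T))
m=mask(w,(55,120,50),(90,255,255),(585,210,630,250));q=np.argwhere(m)[:,::-1].mean(0);print('green',q,ray(w,q,57),ray(w,q,63))
E
```

```text
cam [521.43069728 173.79071328 373.0473859 ]
ball [490.97161369 202.34865254 140.        ] pivot [572.15062258  67.07926311 152.        ] 157.75880071053285
131 [497.17798347 184.90627891 131.        ] [561.70341012  74.35640976 131.        ] yaw 30.271130562106265
149 [498.98155118 184.07966316 149.        ] [558.70850551  81.75090178 149.        ] yaw 30.271130562106265
149 [506.12225695 187.90511642 149.        ] [565.19201643  86.77502353 149.        ] yaw 30.289062133301016
press [506.11419249 167.39969922 140.        ] in tool frame [ 60.38366155   3.75871878 108.67515366]
green [605.53299492 228.56091371] [ 550.12674397 -151.127696     57.        ] [ 549.58196401 -144.9592841    63.        ]
```

Call:
drive_tool([
  [0,2,30],
  [0,2,30],
  [0,0,30],
  [0,0,25],
  [12,0,0],
  [12,0,0],
  [12,0,0],
  [0,0,0],
  [0,0,0],
], jaw=[-1,-1,-1,-1,-1,-1,-1,-1,-1], turn=[0,0,0,0,0,0,0,0,0])

```text
time: 2.62
tool_pos: [486.3, 146.7, 132.8]
eef_rot: [[0.867, 0.498, -0.001], [0.498, -0.867, 0.0], [-0.001, -0.001, -1.0]]
ft_force: [0.3, 0.1, -0.7]
gripper_width: 0.1
gripper_force: 0.0
```

```bash
python3 - <<'E'
from rig import r
import cv2
cv2.imwrite("pics/w3.png",r.camera('wrist')["image"][:,:,::-1])
s=r.sense();print(s['tool_pos'],s['eef_rot'])
E
```

```text
[485.95987433 146.37007712 132.87037694] [[ 8.67507492e-01  4.97422072e-01 -1.42590075e-03]
 [ 4.97422122e-01 -8.67508567e-01 -3.43955486e-04]
 [-1.40807217e-03 -4.10890618e-04 -9.99998924e-01]]
```

View pics/w3.png

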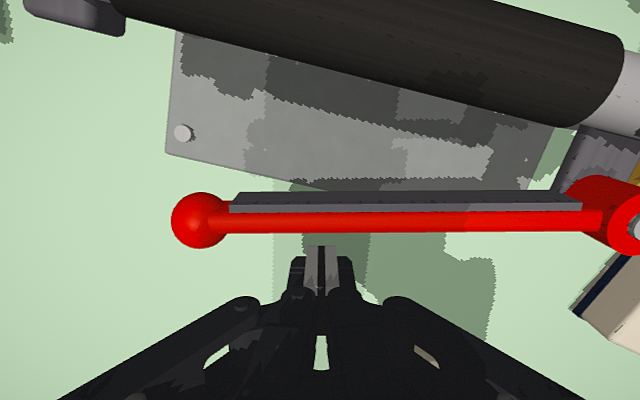

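The fingers stand about 17 mm short of the outer face and about 7 mm too near the pivot: ball at (200,220), finger column 321. I shift sideways and approach in small steps.

Call:
drive_tool([
  [4,-4,0],
  [4,-3,0],
  [4,0,0],
  [2,0,0],
  [1,0,0],
  [0,0,0],
], jaw=[-1,-1,-1,-1,-1,-1], turn=[0,0,0,0,0,0])

```text
time: 3.17
tool_pos: [496.3, 160.5, 133.3]
eef_rot: [[0.867, 0.498, -0.0], [0.498, -0.867, 0.0], [0.0, -0.0, -1.0]]
ft_force: [0.1, -1.5, 0.5]
gripper_width: -0.1
gripper_force: 0.0
```

Call:
drive_tool([
  [1,0,0],
  [3,-0.4,0],
  [3,-0.4,0],
  [3,-0.4,0],
  [3,-0.4,0],
  [3,-0.4,0],
  [3,-0.4,0],
  [0,0,0],
], jaw=[-1,-1,-1,-1,-1,-1,-1,-1], turn=[0,0.025,0.025,0.025,0.025,0.025,0.025,0])

```text
time: 3.83
tool_pos: [511.4, 170.5, 133.1]
eef_rot: [[0.932, 0.362, -0.002], [0.362, -0.932, -0.001], [-0.002, 0.0, -1.0]]
ft_force: [-3.4, -0.9, 2.9]
gripper_width: -0.1
gripper_force: 1.8
```

Contact has been made and the lever is moving at about 3.5 N.

Call:
drive_tool([
  [3,-0.4,0],
  [3,-0.4,0],
  [3,-0.4,0],
  [2,-0.2,0],
  [0,0,0],
], jaw=[-1,-1,-1,-1,-1], turn=[0.025,0.025,0.025,0.025,0])

```text
time: 4.25
tool_pos: [520.8, 175.7, 133.0]
eef_rot: [[0.963, 0.268, -0.003], [0.268, -0.964, -0.001], [-0.003, 0.0, -1.0]]
ft_force: [-6.3, -1.2, 3.6]
gripper_width: 0.1
gripper_force: 2.5
```

Call:
drive_tool([
  [1,0,0],
  [1,0,0],
  [1,0,0],
  [0,0,0],
], jaw=[-1,-1,-1,-1], turn=[0,0,0,0])

```text
time: 4.58
tool_pos: [523.5, 176.6, 133.0]
eef_rot: [[0.963, 0.269, -0.003], [0.269, -0.963, -0.001], [-0.003, 0.0, -1.0]]
ft_force: [-4.5, -1.0, 3.2]
gripper_width: 0.1
gripper_force: 2.8
```

Call:
drive_tool([
  [1,0,0],
  [1,0,0],
  [0.5,0,0],
  [0,0,0],
], jaw=[-1,-1,-1,-1], turn=[0,0,0,0])

```text
time: 4.92
tool_pos: [525.5, 177.3, 133.0]
eef_rot: [[0.963, 0.269, -0.003], [0.269, -0.963, -0.001], [-0.004, 0.0, -1.0]]
ft_force: [-6.4, -1.3, 3.5]
gripper_width: -0.1
gripper_force: 3.1
```

```bash
python3 - <<'E'
from rig import r
import cv2
cv2.imwrite("pics/w4.png",r.camera('wrist')["image"][:,:,::-1])
s=r.sense();print(s['tool_pos'],s['ft_force'])
E
```

```text
[525.57341092 177.25975782 132.97689695] [-6.46178593 -1.38310824  3.3273369 ]
```

View pics/w4.png

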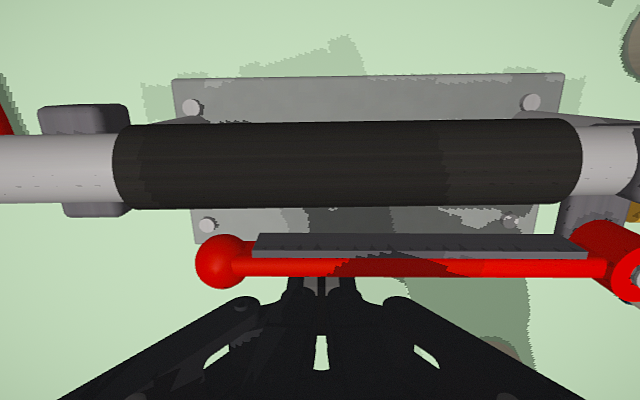

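The lever is nearly parallel to the bar. The ball at (222,262) puts the fingers 38 mm from it, which is right. I keep creeping until the force climbs.

Call:
drive_tool([
  [1,0,0],
  [0.5,0,0],
  [0,0,0],
], jaw=[-1,-1,-1], turn=[0,0,0])

```text
time: 5.22
tool_pos: [525.9, 177.3, 133.0]
eef_rot: [[0.963, 0.269, -0.006], [0.269, -0.963, -0.002], [-0.006, 0.001, -1.0]]
ft_force: [-9.8, -1.9, 7.0]
gripper_width: -0.1
gripper_force: 5.1
```

Call:
drive_tool([
  [0.7,0,0],
  [0.5,0,0],
  [0,0,0],
], jaw=[-1,-1,-1], turn=[0,0,0])

```text
time: 5.47
tool_pos: [526.1, 177.4, 132.9]
eef_rot: [[0.963, 0.269, -0.008], [0.269, -0.963, -0.003], [-0.009, 0.001, -1.0]]
ft_force: [-13.3, -3.7, 8.7]
gripper_width: -0.0
gripper_force: 6.7
```

The lever is against its stop at about 14 N, and more commanded travel no longer moves it. I add a little and hold.

Call:
drive_tool([
  [0.8,0,0],
  [0,0,0],
  [0,0,0],
  [0,0,0],
  [0,0,0],
  [0,0,0],
  [0,0,0],
  [0,0,0],
  [0,0,0],
  [0,0,0],
], jaw=[-1,-1,-1,-1,-1,-1,-1,-1,-1,-1], turn=[0,0,0,0,0,0,0,0,0,0])

```text
time: 6.3
tool_pos: [526.2, 177.5, 132.9]
eef_rot: [[0.963, 0.269, -0.009], [0.269, -0.963, -0.004], [-0.01, 0.001, -1.0]]
ft_force: [-15.2, -4.2, 10.3]
gripper_width: 0.2
gripper_force: 7.6
```

Call:
drive_tool([
  [0,0,0],
  [0,0,0],
  [0,0,0],
  [0,0,0],
  [0,0,0],
  [0,0,0],
  [0,0,0],
  [0,0,0],
  [0,0,0],
  [0,0,0],
], jaw=[-1,-1,-1,-1,-1,-1,-1,-1,-1,-1], turn=[0,0,0,0,0,0,0,0,0,0])

```text
time: 7.13
tool_pos: [526.2, 177.5, 132.9]
eef_rot: [[0.963, 0.269, -0.009], [0.269, -0.963, -0.004], [-0.01, 0.001, -1.0]]
ft_force: [-14.0, -3.6, 10.5]
gripper_width: 0.0
gripper_force: 7.6
```

Held for over 1.6 s. Now I back off along the reverse arc and clear the lever.

Call:
drive_tool([
  [-5,0.4,0],
  [-5,0.4,0],
  [-6,0.6,0],
  [-6,0.6,0],
  [-6,0.6,0],
  [-6,0.6,0],
  [-8,0,0],
  [-10,0,0],
  [-10,0,0],
  [0,0,0],
], jaw=[-1,-1,-1,-1,-1,-1,-1,-1,-1,-1], turn=[-0.03,-0.04,-0.04,-0.04,-0.04,-0.04,0,0,0,0])

```text
time: 7.97
tool_pos: [474.2, 148.7, 133.1]
eef_rot: [[0.878, 0.479, -0.0], [0.479, -0.878, -0.002], [-0.001, 0.001, -1.0]]
ft_force: [0.5, 0.6, -0.0]
gripper_width: 0.4
gripper_force: 0.0
```

```bash
python3 - <<'E'
from rig import r
import cv2,pickle
from h import *
w=r.camera('wrist');cv2.imwrite("pics/w5.png",w["image"][:,:,::-1]);pickle.dump(w,open('c5.pkl','wb'))
s=r.sense();print(s['tool_pos'],s['ft_force'])
E
```

```text
[475.22696298 149.1337263  133.42350201] [ 0.6316755   0.3935242  -0.26550338]
```

View pics/w5.png

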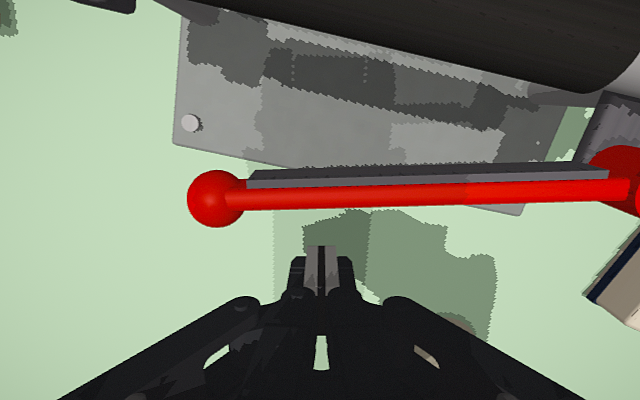

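The lever has sprung right back out: ball at (216,198), clear of the fingers. Next is the green button.

Call:
drive_tool([
  [0,0,-35],
  [0,0,-38],
  [0,20,-17],
  [-9,34,0],
  [-11,38,0],
  [-11,38,0],
  [-11,38,0],
  [-11,38,0],
  [-11,38,0],
  [0,0,0],
], jaw=[-1,-1,-1,-1,-1,-1,-1,-1,-1,-1], turn=[0,0,0,0,0,0,0,0,0,0])

```text
time: 8.85
tool_pos: [537.5, -105.6, 222.8]
eef_rot: [[0.883, 0.469, 0.001], [0.469, -0.883, -0.004], [-0.001, 0.004, -1.0]]
ft_force: [-0.7, -1.3, 0.8]
gripper_width: -0.2
gripper_force: 0.0
```

```bash
python3 - <<'E'
from rig import r
import cv2,pickle
from h import *
w=r.camera('wrist');cv2.imwrite("pics/w6.png",w["image"][:,:,::-1]);pickle.dump(w,open('c6.pkl','wb'))
s=r.sense();R=np.array(s['eef_rot']);T=np.array(s['tool_pos']);print(T)
h=cv2.cvtColor(w['image'],cv2.COLOR_RGB2HSV);m=cv2.inRange(h,(60,180,50),(90,255,255));n,_,st,ce=cv2.connectedComponentsWithStats(m)
for i in range(1,n):
    if st[i,4]>150:
        for z in(57,63):g=ray(w,ce[i],z);print(st[i],ce[i],z,g,R.T@(g-T))
E
```

```text
[ 537.17417489 -100.80409448  222.84105608]
[351 176  33  33 849] [367.31566549 191.90459364] 57 [ 548.96447836 -148.57287818   57.        ] [-12.13914762  47.5158647  165.88853948]
[351 176  33  33 849] [367.31566549 191.90459364] 63 [ 550.168631  -146.9051549   63.       ] [-10.29096043  46.61994893 159.88747095]
```

View pics/w6.png

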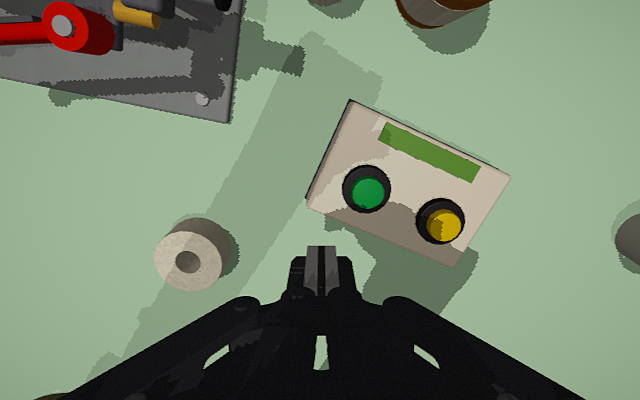

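Green button at (367,192), yellow at (445,226). Green is at about (550,-147.5).

Call:
drive_tool([
  [-5,23,0],
  [-5,23,0],
  [0,0,30],
  [0,0,30],
  [0,0,30],
  [0,0,25],
  [0,0,0],
  [0,0,0],
], jaw=[-1,-1,-1,-1,-1,-1,-1,-1], turn=[0,0,0,0,0,0,0,0])

```text
time: 9.57
tool_pos: [549.5, -139.0, 107.6]
eef_rot: [[0.877, 0.481, -0.002], [0.481, -0.877, 0.001], [-0.001, -0.002, -1.0]]
ft_force: [1.3, 0.0, 1.4]
gripper_width: -0.2
gripper_force: 0.0
```

```bash
python3 - <<'E'
from rig import r
import numpy as np
s=r.sense();R=np.array(s['eef_rot']);T=np.array(s['tool_pos']);print(T,R.T@(np.array([550,-147.5,62])-T),s['ft_force'])
E
```

```text
[ 549.51174835 -138.96487015  107.6084622 ] [-3.6313662   7.81637646 45.59535167] [1.30489725 0.00423836 1.39900541]
```

Call:
drive_tool([
  [-2,4,0],
  [-2,4,4],
  [0,0,5],
  [0,0,5],
  [0,0,4],
  [0,0,3],
  [0,0,2],
  [0,0,0],
], jaw=[-1,-1,-1,-1,-1,-1,-1,-1], turn=[0,0,0,0,0,0,0,0])

```text
time: 10.23
tool_pos: [549.9, -148.9, 84.7]
eef_rot: [[0.877, 0.48, -0.001], [0.48, -0.877, 0.0], [-0.001, -0.001, -1.0]]
ft_force: [-0.4, -1.5, 0.8]
gripper_width: 0.4
gripper_force: 0.0
```

```bash
python3 - <<'E'
from rig import r
import cv2,numpy as np
c=r.camera('scene');cv2.imwrite("pics/s7.png",cv2.resize(c["image"][150:290,180:320,::-1],None,fx=4,fy=4,interpolation=2))
s=r.sense();R=np.array(s['eef_rot']);T=np.array(s['tool_pos']);print(T,R.T@(np.array([550,-147.5,62])-T),s['ft_force'])
E
```

```text
[ 550.0741161  -148.91950512   85.03122382] [ 0.62465705 -1.27152491 23.03151724] [ 0.34710523 -1.29953646 -0.55586163]
```

View pics/s7.png

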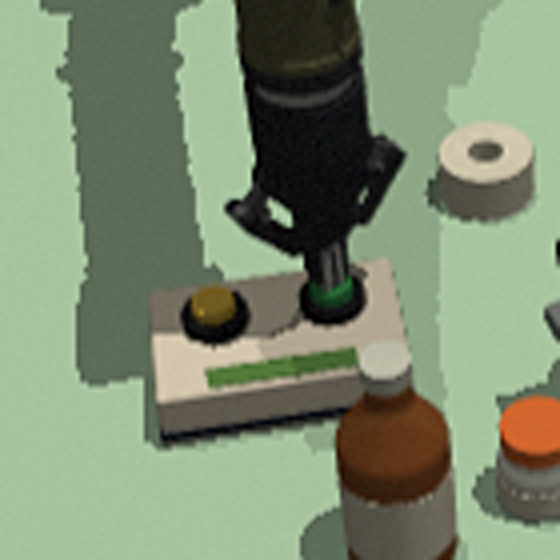

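The fingers are right over the green button (crop 335,290), about 5 mm above it. I press down in small steps.

Call:
drive_tool([
  [0,0,2],
  [0,0,2],
  [0,0,1],
  [0,0,1],
  [0,0,0],
], jaw=[-1,-1,-1,-1,-1], turn=[0,0,0,0,0])

```text
time: 10.7
tool_pos: [550.6, -149.1, 79.6]
eef_rot: [[0.877, 0.48, 0.001], [0.48, -0.877, -0.0], [0.0, 0.001, -1.0]]
ft_force: [0.1, 0.5, 3.4]
gripper_width: 0.1
gripper_force: 2.0
```

Call:
drive_tool([
  [0,0,1.5],
  [0,0,1.5],
  [0,0,1],
  [0,0,1],
  [0,0,0],
], jaw=[-1,-1,-1,-1,-1], turn=[0,0,0,0,0])

```text
time: 11.12
tool_pos: [550.8, -149.1, 77.8]
eef_rot: [[0.877, 0.48, 0.0], [0.48, -0.877, -0.002], [-0.001, 0.002, -1.0]]
ft_force: [-7.7, 1.8, 24.2]
gripper_width: -0.2
gripper_force: 12.1
```

Call:
drive_tool([
  [0,0,0],
  [0,0,0],
  [0,0,-3],
  [0,0,0],
], jaw=[-1,-1,-1,-1], turn=[0,0,0,0])

```text
time: 11.45
tool_pos: [550.7, -149.1, 78.6]
eef_rot: [[0.877, 0.48, 0.001], [0.48, -0.877, -0.001], [0.001, 0.001, -1.0]]
ft_force: [-0.8, 0.7, 4.6]
gripper_width: 0.2
gripper_force: 2.3
```

Call:
drive_tool([
  [0,0,-3],
  [0,0,0],
  [0,0,0],
], jaw=[-1,-1,-1], turn=[0,0,0])

```text
time: 11.7
tool_pos: [550.6, -149.1, 80.5]
eef_rot: [[0.877, 0.48, 0.001], [0.48, -0.877, -0.0], [0.001, 0.001, -1.0]]
ft_force: [1.0, 0.8, 3.5]
gripper_width: 0.1
gripper_force: 1.7
```

Call:
drive_tool([
  [0,0,-2],
  [0,0,0],
  [0,0,0],
], jaw=[-1,-1,-1], turn=[0,0,0])

```text
time: 11.95
tool_pos: [550.6, -149.1, 82.3]
eef_rot: [[0.877, 0.48, 0.001], [0.48, -0.877, -0.0], [0.001, 0.0, -1.0]]
ft_force: [1.4, -0.1, 3.7]
gripper_width: 0.1
gripper_force: 1.2
```

The spring force falls off evenly over about 6 mm, so the hard stop at 24 N was the button fully down. I retract.

Call:
drive_tool([
  [0,0,-5],
  [0,0,-15],
  [0,0,-30],
  [0,0,-35],
  [0,0,-35],
  [0,0,0],
  [0,0,0],
  [0,0,0],
], jaw=[-1,-1,-1,-1,-1,-1,-1,-1], turn=[0,0,0,0,0,0,0,0])

```text
time: 12.62
tool_pos: [549.2, -149.2, 201.4]
eef_rot: [[0.877, 0.48, -0.002], [0.48, -0.877, 0.0], [-0.002, -0.001, -1.0]]
ft_force: [-0.1, 0.0, -0.1]
gripper_width: -0.2
gripper_force: 0.0
```

```bash
python3 - <<'E'
from rig import r
import pickle;from h import *
t=r.camera('top');o=pickle.load(open('c1.pkl','rb'))['top']
b=(215,190,300,245)
for c in(o,t):
    m=mask(c,(0,150,90),(8,255,255),b)|mask(c,(172,150,90),(180,255,255),b);p=np.argwhere(m);print(len(p),p.mean(0))
df=np.abs(t['image'].astype(int)-o['image']).max(2)
for n,(x0,y0,x1,y1) in dict(rack=(225,122,310,165),bottle=(338,128,374,170),jar=(310,148,334,178),beaker=(462,165,502,200),screw=(145,185,175,248)).items():print(n,(df[y0:y1,x0:x1]>60).sum())
print(r.sense()['ft_force'],r.sense()['tool_pos']); print(r.finish_job())
E
```

```text
307 [216.74592834 259.84364821]
316 [216.75949367 259.9778481 ]
rack 0
bottle 0
jar 0
beaker 0
screw 0
[ 0.18486722  0.37025445 -0.18323054] [ 548.85961772 -149.13522687  200.64046142]
the job is handed in; nothing more can be done
None
```

The brake lever was pressed to its stop at about 15 N, held for over 1.6 s and sprang fully back, then the green button was pressed fully down and released; the job was handed in at about 13 s, with no verdict shown to me.

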